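Latch the cheese carrier shut

TASK

Close the draw latch on the blue cheese carrier: lift the wire loop by its red tab and lower its cross bar into the slot behind the keeper on the grey end cap, then fold the black lever over and press it flat so that it snaps past centre and stays down. Feel for the slot gently rather than forcing the loop, do not lean hard on the lever, let go at the end and leave the cheeses and other things where they are.

Things in the scene. Friction and masses are not known exactly. Their poses are not given: they have to be found in the camera images.
- carrier: blue box 260 x 175 x 100 mm (x, y, z) fixed to the counter, a grey end cap at its +y end, and a draw latch on top. Origin: on the counter; the latch lies in the plane x = 0 of this frame and runs along +y. Blue top and cap top are level, 100 mm up. All latch axes are parallel to x
- lever (a joint): angle of the latch lever about the pivot (rad): 0 = flat on the carrier, pointing to -y (closed, a stop); pi/2 = upright; 2.5 = leaning towards the cap (stop). Light friction holds it where it is left. It swings up by itself as the loop is lifted and carried towards +y, as the loop hangs on it
- lever_pivot (a point): the lever's axis, at (0, -30, 116) mm in the carrier frame. The loop is hinged on a pin 18 mm from this axis, on the same side as the lever, turned 0.2 rad from the lever's line so that with the lever flat the pin lies under the axis (past centre)
- lever_pad: the lever's soft black rubber pad, 28 mm wide (x), 44 mm long, from 16 to 60 mm from the axis along the lever, its outer face 8.5 mm from the lever's middle plane (uppermost when flat). Push here: it gives 3 mm (6 N/mm), then is hard. Past dead centre (below about 0.4 rad) the loop's pull snaps it shut. Origin: on the axis
- pad_middle (a point): middle of the pad's outer face, 40 mm from the axis along the lever
- loop: wire loop, 36 mm wide, of 5 mm round steel; cross bar 100 mm from its hinge pin; with a red tab. Origin: on the hinge pin; y runs along the loop to the bar
- bar_middle (a point): middle of the loop's cross bar (5 mm thick, along x). At the start it rests on top of the keeper, about 17 mm above the cap; down in the slot it is 3 to 7 mm above the cap
- tab_middle (a point): grip point on the red tab: 12 mm wide (x), 12 mm thick (y), its top 12 mm above this point; it stands up about 44 mm from the bar, just outboard of it (+y). Pinch it across x with the finger ends not lower than 19 mm below this point, so that they clear the keeper; it may turn between the fingers
- cap: grey end cap at the carrier's +y end, on rods along y; it floats about 15 mm off its shut place on a foam seal (2.5 N/mm) which the latch squeezes. Its frame is the carrier's, shifted along y. On top sits the steel keeper: a hook 22 mm wide (x), 14 mm high, lip pointing to +y; behind the lip a slot 8 mm wide (along y), then two prongs 10 mm high, 17 mm apart, between which the tab goes
- slot_middle (a point): nominal middle of the slot behind the keeper's lip, at the cap's top face (fixed to the carrier). The keeper is adjustable: the slot really lies up to 7 mm nearer or farther along the carrier's y; this is not measured. Touch down lightly and shift along y until the bar drops in. The bar stays 16 to 17 mm above the cap on the lip, 12 to 13 mm on the prongs
- carrier_cheese: small yellow cheese, 56 mm across, 35 high, on the carrier, origin at its underside
- tally_block: wooden block 40 x 60 x 12 mm on the cap, origin at its underside
- orange_wheel: orange cheese wheel, 110 mm across, 60 high
- white_wheel: white cheese wheel, 120 mm across, 50 high
- small_wheel: small yellow cheese, 80 mm across, 45 high
- honey_jar: amber jar, 64 mm across, 85 high
- cheese_knife: cheese spatula, 260 mm long, lying flat

How it is judged:
By the outcome, as a careful person would: the job done as asked, in the order asked, and still so for the second after the job is handed in, with the robot touching nothing.
It also fails if it takes over 51 s, if anything falls off the work surface, if the arm or the gripper's body presses on something with over 40 N, if the wrist force passes 120 N, or if a joint passes its speed limit or range.

ROBOT

A 7-joint arm with a two-finger parallel gripper is mounted at the origin on the work surface. World frame = base frame: x ahead of the robot, y to its left, z up, the work surface at z = 0. Lengths are in mm, angles in rad, forces in N, time in s.
With the tool pointing down it reaches from about 350 to 900 mm from the base axis. Payload 19.9 kg.
Tool frame: the origin (TCP) lies between the finger pads; the fingertips stand 19 mm ahead of it and the grasp point (between the pads) is the TCP; z points along the fingers, x is the direction in which the jaws open and shut, and the axes are right-handed (so a half turn about z gives the same grasp; the last joint's range is limited). The gripper opens to 94 mm and grips with 3 to 60 N. Pads are 16 mm wide; open, the fingers measure 119 mm over their backs; the gripper's body (75 mm by 177 mm) begins 78 mm behind the grasp point.
Start: joints at [1.288, 0.417, -0.01, 1.614, 0.005, 1.111, -0.053], TCP at [149.652, -606.799, 224.425] pointing down, gripper open.
Joint ranges: [-2.81, 2.81], [-0.39, 2.02], [-1.27, 1.25], [0.06, 2.57], [-1.19, 4.33], [0.19, 2], [-2.82, 2.82]. Speed limits (rad/s): [1.89, 1.89, 2.39, 2.39, 3.01, 3.01, 3.01].

INTERFACE

Orientations are given as a rotation vector (axis times angle).
In Python, from cell import get_state, grab_frame, sign_off gives the robot as it stands.
- The arm moves only by the shell command python3 -m jog 'ROWS' [FORCE]. ROWS is JSON, a list of rows, each a list of 5 numbers: the opening, from 0 (shut) to 1 (fully open), then the shift along the tool's x, y, z in m, then the turn about the tool's z in rad. A call has 1 to 20 rows; each row shifts and turns the commanded pose from where the row before left it, along the tool's axes as they then stand; what a row does not reach is not made up. A row lasts 1/12 s, in which the tool goes at most 41.7 mm and 7.16 degrees, less where a joint would pass 70% of its speed; a pose out of reach is approached as far as the arm can. A call is refused whole if a number of a shift passes 0.0417 or a number of a turn 0.125, either way. A call with a gripper value outside its range is refused whole. The fingers move at their own pace and stop on an object; FORCE is the grip in N (left out, the last holds). Time passes only in rows, so rows that do not move let the fingers close. It gives the time, the measured TCP pose, the force and the opening at its end, in the units of the state.
- get_state(): the state, without advancing time (a new reading comes with each control period).
- grab_frame(name): name is "side" or "top"; returns a dict with "frame" (420x560x3 uint8, red, green, blue), "depth" (420x560 float32, mm along the optical axis (not along the pixel's ray), 0 where there is no reading), "camera_matrix" (3x3 intrinsics, pixels), "k1" (the pictures are not rectified: a ray, as slopes to the right and down, at radius r is drawn at 1 + k1 r^2 times it, then the intrinsics apply), "T" (4x4, takes a point from camera to world coordinates). Camera axes: x right, y down, z forward; pixel columns grow to the right and rows downward; lengths in mm; the calibration is good to about 2 mm. A picture is of the moment at which its call begins.
- sign_off(): hands the job in, once; it reports no verdict.
The state is a dict: "clock": time; "joint_pos": joint angles; "dq": joint speeds; "tau": joint torques, N m; "tcp_pos": TCP position; "eef_rot": TCP orientation; "wrist_force": force on the tool from outside, world axes, zero at the start; "ft_torque": the same for the moment, N m; "opening": opening from 0.0 (shut) to 1.0 (fully open).
Only numpy, scipy, OpenCV 4.12 (cv2) and the standard library are available. Lean on these libraries where they do the work, as an engineer would, in place of code of your own. Each camera call takes 0.05 s, during which the arm holds its last target.

## Working session

There is one attempt and no reset: what is moved stays moved. The work goes in short steps, Python scripts to look and compute and a shell command to move; the robot and the scene stay as the last step left them, time stands still between calls to the robot, and variables do not carry over. Pictures are saved under pics/ and viewed, and the job is handed in when it is done.

```bash
ls; mkdir -p pics
python3 - <<'E'
from cell import get_state, grab_frame
import cv2, numpy as np, pickle
print(get_state())
for n in("side","top"):
    f=grab_frame(n); pickle.dump(f,open(f"{n}0.pkl","wb"))
    cv2.imwrite(f"pics/{n}0.png",f["frame"][:,:,::-1])
    print(n,f["camera_matrix"].tolist(),f["k1"],np.round(f["T"],3).tolist())
E
```

```text
pics
{'clock': 0.0, 'joint_pos': array([ 1.28750462,  0.41795973, -0.01033445,  1.61415796,  0.00470802,
        1.11069767, -0.0529925 ]), 'dq': array([ 2.31982282e-04,  8.16302391e-05, -1.05941527e-03, -5.07679227e-04,
        2.34644229e-04, -3.82817758e-04, -7.05646816e-04]), 'tau': array([ 7.62243726e-04, -8.51248956e+01,  6.38633631e-01, -4.25989044e+01,
       -4.89538489e-02,  1.86600775e-02,  1.14158711e-04]), 'tcp_pos': array([ 149.57391912, -606.48055346,  223.84084028]), 'eef_rot': array([-2.47265470e+00,  1.93684469e+00,  1.56032344e-03]), 'wrist_force': array([-0.20284614,  0.12380597, -0.57707155]), 'ft_torque': array([ 0.03107314, -0.01480397,  0.03828483]), 'opening': 1.0022990999942212}
side [[418.7593942870922, 0.0, 279.7113037111141], [0.0, 418.7593942870922, 205.29765028986748], [0.0, 0.0, 1.0]] -0.11817899463671874 [[-0.969, -0.17, 0.177, 290.924], [-0.245, 0.615, -0.75, 901.672], [0.019, -0.77, -0.638, 859.902], [0.0, 0.0, 0.0, 1.0]]
top [[391.49824704021637, 0.0, 284.02192763694444], [0.0, 391.49824704021637, 207.923751986209], [0.0, 0.0, 1.0]] 0.015209677705239783 [[0.027, -0.989, 0.147, 354.815], [-0.999, -0.029, -0.017, 18.75], [0.021, -0.147, -0.989, 1161.573], [0.0, 0.0, 0.0, 1.0]]
```

View pics/side0.png

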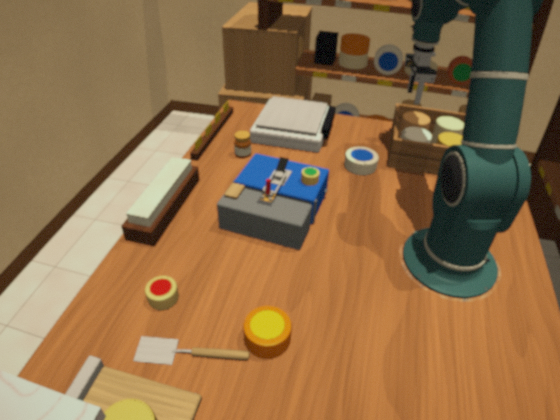

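View pics/top0.png

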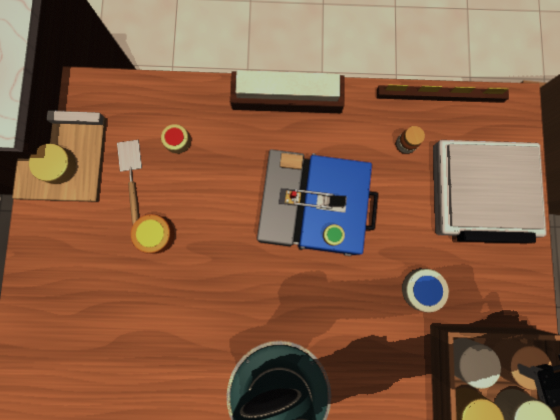

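The carrier is near (275,195) in the side view and (315,203) in the top view, with the grey cap towards world +y. Next I'll write helpers and zoom in.

```bash
cat > h.py <<'E'
import numpy as np, cv2, pickle
from cell import get_state, grab_frame
def ray(f,u,v):
    K=f["camera_matrix"];T=f["T"]
    xd=(u-K[0,2])/K[0,0];yd=(v-K[1,2])/K[1,1]
    x,y=xd,yd
    for _ in range(20):
        s=1+f["k1"]*(x*x+y*y);x,y=xd/s,yd/s
    return T[:3,3],T[:3,:3]@np.array([x,y,1.])
def onz(f,u,v,z):
    o,d=ray(f,u,v);return o+d*(z-o[2])/d[2]
def proj(f,p):
    T=f["T"];c=T[:3,:3].T@(np.asarray(p,float)-T[:3,3]);x,y=c[0]/c[2],c[1]/c[2]
    s=1+f["k1"]*(x*x+y*y);K=f["camera_matrix"]
    return K[0,0]*x*s+K[0,2],K[1,1]*y*s+K[1,2]
def tri(fa,a,fb,b):
    o1,d1=ray(fa,*a);o2,d2=ray(fb,*b)
    d1=d1/np.linalg.norm(d1);d2=d2/np.linalg.norm(d2)
    t=np.linalg.lstsq(np.c_[d1,-d2],o2-o1,rcond=None)[0]
    p,q=o1+t[0]*d1,o2+t[1]*d2
    return (p+q)/2,np.linalg.norm(p-q)
def dpt(f,u,v):
    o,d=ray(f,u,v);return o+d*f["depth"][int(round(v)),int(round(u))]
def crop(f,u0,v0,u1,v1,s,name):
    im=f["frame"][v0:v1,u0:u1,::-1]
    cv2.imwrite("pics/"+name,cv2.resize(im,None,fx=s,fy=s,interpolation=cv2.INTER_NEAREST))
def load(n): return pickle.load(open(f"{n}.pkl","rb"))
E
python3 - <<'E'
from h import *
s,t=load("side0"),load("top0")
crop(s,210,140,340,250,6,"sz.png");crop(t,250,140,390,260,5,"tz.png")
E
```

```text
(no output)
```

View pics/sz.png

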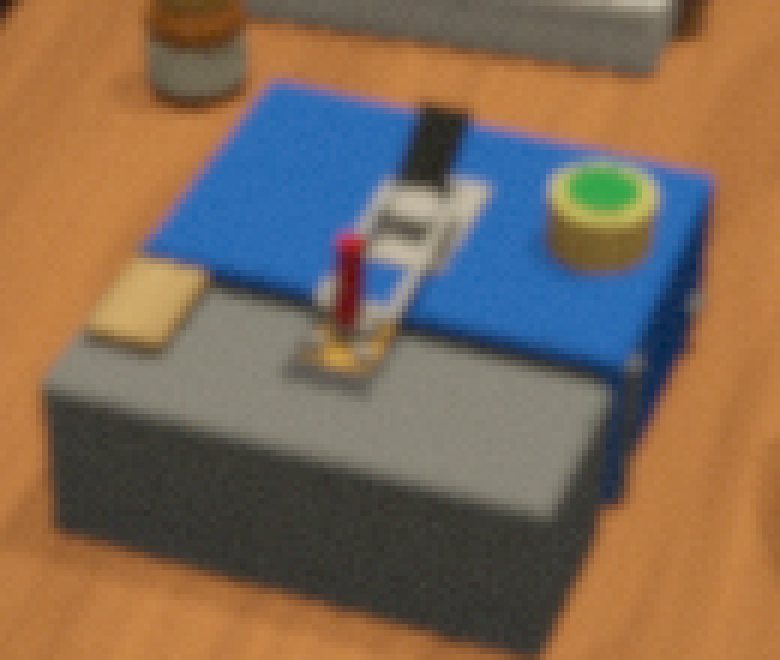

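View pics/tz.png

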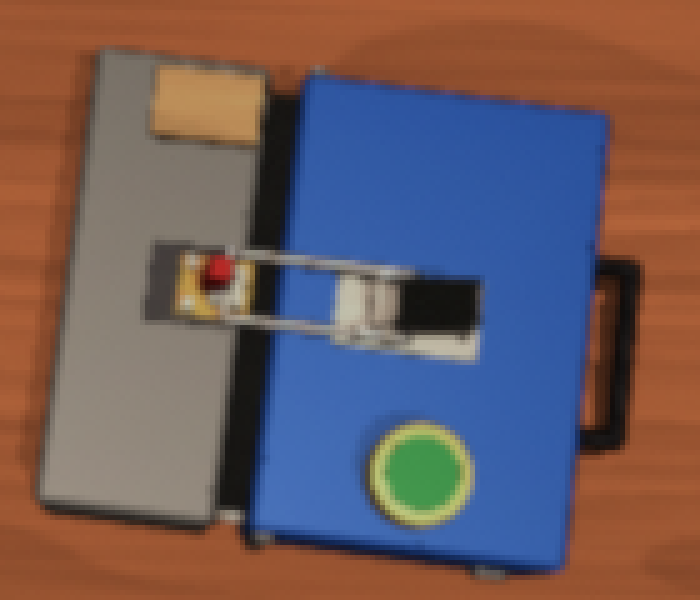

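Side crop: the red tab runs from (268,180) to (267,194), the bar and keeper are near (264,198), and the black pad is near (282,165). Top crop: tab at about (293,194), with the loop rods running to about (330,200) and the black pad at (338,201). Next I'll measure these.

Run:
```python
from h import *
s,t=load("side0"),load("top0")
out={}
def quad(f,m):
    c=max(cv2.findContours(m,cv2.RETR_EXTERNAL,cv2.CHAIN_APPROX_NONE)[0],key=cv2.contourArea)
    return c
for n,f,roi in(("side",s,(210,140,340,250)),("top",t,(250,140,390,260))):
    hsv=cv2.cvtColor(f["frame"],cv2.COLOR_RGB2HSV)
    m=np.zeros(hsv.shape[:2],np.uint8);m[roi[1]:roi[3],roi[0]:roi[2]]=255
    red=cv2.inRange(hsv,(170,140,70),(180,255,255))&m
    v,u=np.nonzero(red);print(n,"red",u.min(),u.max(),v.min(),v.max(),u.mean(),v.mean(),len(u))
    black=cv2.inRange(hsv,(0,0,0),(180,255,60))&m
    blue=cv2.inRange(hsv,(100,120,90),(125,255,255))&m
    blue=cv2.morphologyEx(blue,cv2.MORPH_CLOSE,np.ones((25,25)))
    c=quad(f,blue); ap=cv2.approxPolyDP(cv2.convexHull(c),4,True)[:,0]
    print(n,"blue",[(tuple(p),np.round(onz(f,*p,100)[:2],1).tolist()) for p in ap.tolist()])
    cs=cv2.findContours(black,cv2.RETR_EXTERNAL,cv2.CHAIN_APPROX_NONE)[0]
    for c in cs:
        if cv2.contourArea(c)>25: print(" black",cv2.minAreaRect(c))
    c=f["frame"]
# depth of surfaces
for p in [(330,180),(275,200),(345,200),(338,203),(293,194)]: print("topdepth",p,np.round(dpt(t,*p),1))
for p in [(250,175),(290,170),(250,205),(230,205),(282,163),(282,168)]: print("sidedepth",p,np.round(dpt(s,*p),1))
```

```text
side red 267 269 180 190 267.95 184.2 20
side blue [((235, 180), [663.9, -72.6]), ((255, 155), [645.6, -223.9]), ((327, 170), [399.8, -202.5]), ((313, 201), [414.0, -35.8])]
 black ((263.3454284667969, 227.849609375), (91.58908081054688, 33.09993362426758), 4.600095748901367)
 black ((281.8999938964844, 164.3000030517578), (5.692099571228027, 11.384199142456055), 18.43494987487793)Traceback (most recent call last):
  File "<stdin>", line 11, in <module>
    return umr_minimum(a, axis, None, out, keepdims, initial, where)
ValueError: zero-size array to reduction operation minimum which has no identity
```

Run:
```python
from h import *
s,t=load("side0"),load("top0")
for n,f,roi in(("side",s,(210,140,340,250)),("top",t,(250,140,390,260))):
    hsv=cv2.cvtColor(f["frame"],cv2.COLOR_RGB2HSV)
    m=np.zeros(hsv.shape[:2],np.uint8);m[roi[1]:roi[3],roi[0]:roi[2]]=255
    F=f["frame"].astype(float)
    red=((F[...,0]>110)&(F[...,1]<0.38*F[...,0])&(F[...,2]<0.5*F[...,0])&(m>0)).astype(np.uint8)
    nn,l,st,ce=cv2.connectedComponentsWithStats(red)
    print(n,[ (st[i].tolist(),ce[i].round(2).tolist()) for i in range(1,nn) if st[i,4]>4])
    blue=cv2.inRange(hsv,(100,120,90),(125,255,255))&m
    blue=cv2.morphologyEx(blue,cv2.MORPH_CLOSE,np.ones((25,25)))
    c=max(cv2.findContours(blue,cv2.RETR_EXTERNAL,cv2.CHAIN_APPROX_NONE)[0],key=cv2.contourArea)
    ap=cv2.approxPolyDP(cv2.convexHull(c),4,True)[:,0]
    print(n,"blue",[(tuple(p),np.round(onz(f,*p,100)[:2],1).tolist()) for p in ap.tolist()])
    black=cv2.inRange(hsv,(0,0,0),(180,255,60))&m
    for c in cv2.findContours(black,cv2.RETR_EXTERNAL,cv2.CHAIN_APPROX_NONE)[0]:
        if cv2.contourArea(c)>25: print(" black",cv2.minAreaRect(c))
for p in [(330,180),(275,200),(345,200),(338,203),(293,194)]: print("topdepth",p,np.round(dpt(t,*p),1))
for p in [(250,175),(290,170),(250,205),(230,205),(282,163),(282,168)]: print("sidedepth",p,np.round(dpt(s,*p),1))
```

```text
side [([267, 180, 3, 3, 8], [268.12, 180.88])]
side blue [((235, 180), [663.9, -72.6]), ((255, 155), [645.6, -223.9]), ((327, 170), [399.8, -202.5]), ((313, 201), [414.0, -35.8])]
 black ((263.3454284667969, 227.849609375), (91.58908081054688, 33.09993362426758), 4.600095748901367)
 black ((281.8999938964844, 164.3000030517578), (5.692099571228027, 11.384199142456055), 18.43494987487793)
top [([292, 191, 4, 5, 18], [293.5, 193.22])]
top blue [((312, 155), [665.1, -73.3]), ((370, 163), [647.2, -236.3]), ((361, 253), [395.9, -210.4]), ((300, 244), [415.5, -44.8])]
 black ((298.20770263671875, 223.3385009765625), (6.449805736541748, 36.838314056396484), 7.125016689300537)
 black ((337.0, 200.5), (16.0, 11.0), 0.0)
 black ((302.5692443847656, 197.4461669921875), (4.2171807289123535, 9.426639556884766), 7.125016689300537)
 black ((371.6270446777344, 210.6024627685547), (8.419824600219727, 37.66287612915039), 5.19442892074585)
 black ((304.25384521484375, 173.96925354003906), (6.697875499725342, 30.884647369384766), 7.125016689300537)
topdepth (330, 180) [ 595.3 -124.7   99.1]
topdepth (275, 200) [534.   26.4 101.4]
topdepth (345, 200) [ 530.2 -156.7  156.2]
topdepth (338, 203) [ 523.5 -140.2  145.2]
topdepth (293, 194) [540.5 -20.2 164.3]
sidedepth (250, 175) [ 627.5 -110.2   99.9]
sidedepth (290, 170) [ 514.5 -175.1   96.5]
sidedepth (250, 205) [583.5  30.6 100.6]
sidedepth (230, 205) [637.9  46.8 101.5]
sidedepth (282, 163) [ 532.8 -138.8  143.5]
sidedepth (282, 168) [ 528.8 -123.3  135.9]
```

Run:
```python
from h import *
s,t=load("side0"),load("top0")
print("tabtop",tri(s,(268.1,180.6),t,(293.3,193.3)))
print("padctr",tri(s,(281.9,164.3),t,(337.0,200.5)))
print("tab onz164", onz(s,268.1,180.6,164).round(1),onz(t,293.3,193.3,164).round(1))
for f,pts in((t,[(x,y) for y in range(190,199) for x in range(288,302)]),):
    for y in range(189,206): print(y,[int(round(dpt(t,x,y)[2])) for x in range(284,304)])
for y in range(176,202): print(y,[int(round(dpt(s,x,y)[2])) for x in range(258,284)])
ax=np.array([.9934,-.115]);ay=np.array([.115,.9934]);o=np.array([533.5,-78])
for q in [(540.5,-20),(523.5,-140),(665.1,-73.3),(647.2,-236.3),(395.9,-210.4),(415.5,-44.8),(663.9,-72.6),(645.6,-223.9),(399.8,-202.5),(414,-35.8)]:
    d=np.array(q)-o;print(q,(d@ax).round(1),(d@ay).round(1))
```

```text
tabtop (array([544.07568437, -21.12539882, 157.53272129]), np.float64(0.8782681410419237))
padctr (array([ 532.0911519 , -138.3601402 ,  138.87141811]), np.float64(1.7170339332153366))
tab onz164 [542.2 -12.7 164. ] [542.4 -20.9 164. ]
189 [101, 100, 101, 101, 103, 100, 98, 102, 102, 101, 99, 102, 122, 123, 118, 120, 93, 91, 88, 89]
190 [101, 100, 101, 103, 105, 110, 102, 100, 98, 106, 99, 101, 118, 121, 120, 120, 121, 122, 116, 124]
191 [100, 101, 101, 101, 114, 112, 98, 104, 1162, 160, 158, 163, 159, 101, 99, 98, 76, 115, 117, 118]
192 [99, 100, 1162, 104, 114, 111, 101, 102, 163, 161, 163, 160, 161, 104, 100, 105, 101, 87, 92, 92]
193 [100, 100, 102, 100, 102, 106, 102, 137, 163, 158, 164, 162, 159, 116, 117, 116, 98, 88, 92, 90]
194 [100, 100, 101, 101, 99, 99, 101, 142, 162, 164, 161, 161, 161, 116, 115, 116, 107, 95, 90, 89]
195 [101, 97, 101, 105, 98, 104, 117, 145, 155, 160, 159, 159, 161, 113, 116, 115, 103, 91, 88, 90]
196 [99, 100, 104, 105, 104, 101, 124, 1162, 141, 146, 150, 147, 118, 114, 115, 112, 101, 86, 91, 90]
197 [99, 99, 97, 105, 102, 101, 123, 127, 129, 128, 131
[... 3668 characters left out ...]
, 100, 102, 100, 99, 99, 100, 99, 100, 96, 99, 101, 98]
199 [102, 102, 100, 101, 99, 99, 101, 99, 99, 103, 99, 106, 105, 104, 101, 97, 99, 99, 99, 100, 101, 98, 100, 101, 99, 98]
200 [102, 99, 100, 100, 100, 100, 101, 102, 102, 103, 101, 105, 102, 105, 100, 96, 99, 98, 101, 100, 101, 98, 97, 98, 98, 103]
201 [100, 100, 101, 100, 101, 99, 101, 102, 100, 100, 99, 101, 103, 98, 101, 101, 99, 99, 100, 98, 101, 101, 98, 103, 97, 98]
(540.5, -20) 0.3 58.4
(523.5, -140) -2.8 -62.7
(665.1, -73.3) 130.2 19.8
(647.2, -236.3) 131.2 -144.2
(395.9, -210.4) -121.5 -147.4
(415.5, -44.8) -121.0 19.4
(663.9, -72.6) 128.9 20.4
(645.6, -223.9) 128.1 -132.0
(399.8, -202.5) -118.5 -139.1
(414, -35.8) -123.6 28.2
```

Run:
```python
from h import *
s,t=load("side0"),load("top0")
ax=np.array([.9934,-.115]);ay=np.array([.115,.9934]);o=np.array([533.5,-78])
def c(p): d=p[:2]-o; return np.round([d@ax,d@ay,p[2]],1)
def comp(f,name,roi,lo,hi):
    P=[dpt(f,u,v) for v in range(roi[1],roi[3]) for u in range(roi[0],roi[2])]
    P=np.array([p for p in P if lo<p[2]<hi])
    Q=np.array([c(p) for p in P]);print(name,len(Q),"mean",Q.mean(0).round(1),"min",Q.min(0),"max",Q.max(0),"world",P.mean(0).round(1))
comp(t,"tabtop T",(291,190,298,196),156,166)
comp(s,"tabtop S",(265,178,272,183),156,166)
comp(t,"prongA T",(286,190,291,193),108,116)
comp(t,"prongB T",(286,198,291,202),108,116)
comp(t,"bar T",(293,197,298,203),116.5,123)
comp(t,"lip T",(296,191,301,202),110,117.5)
comp(s,"prong1 S",(260,195,265,199),104,114)
comp(s,"prong2 S",(268,197,273,201),104,114)
comp(s,"bar S",(262,187,265,191),114,122)
comp(s,"bar S",(271,189,277,195),113.5,122)
comp(t,"pad T",(330,196,346,206),130,175)
comp(s,"pad S",(277,157,289,171),130,175)
for v in range(157,174): print(v,[int(round(dpt(s,u,v)[2])) for u in range(270,296)])
for v in range(194,209): print(v,[int(round(dpt(t,u,v)[2])) for u in range(316,350)])
```

```text
tabtop T 23 mean [  4.   55.5 161. ] min [ -1.4  50.1 157.9] max [ 10.2  61.5 164.3] world [543.8 -23.3 161. ]
tabtop S 15 mean [  4.5  59.2 159. ] min [ -0.4  52.4 157.1] max [  9.9  65.2 160.6] world [544.8 -19.7 159. ]
prongA T 5 mean [ 16.1  70.3 112.3] min [ 13.4  68.9 110.5] max [ 19.9  72.  114.1] world [557.6 -10.  112.3]
prongB T 5 mean [ -7.7  69.7 111.3] min [-10.6  68.1 109.9] max [ -5.6  71.6 112.6] world [533.9  -7.9 111.3]
bar T 13 mean [ -6.3  49.2 118.6] min [-12.2  43.7 116.7] max [  1.7  52.5 120.3] world [532.9 -28.4 118.6]
lip T 22 mean [  5.   44.  114.4] min [ -5.4  40.4 110.6] max [ 14.6  47.5 116.9] world [543.5 -34.9 114.4]
prong1 S 8 mean [ 17.   74.4 107.2] min [ 14.4  71.6 104. ] max [ 19.9  77.6 112.3] world [558.9  -6.  107.2]
prong2 S 7 mean [ -7.6  74.  107. ] min [-11.6  71.2 104.8] max [ -4.8  77.4 110.6] world [534.4  -3.6 107. ]
bar S 8 mean [ 22.   51.  118.2] min [ 17.   45.2 114.9] max [ 24.6  58.2 120.9] world [561.2 -29.9 118.2]
bar S 14 mean [ -9.3  49.8 116.3] min [-15.   39.7 113.5] max [ -2.1  55.4 119.5] world [530.  -27.5 116.3]
pad T 1
[... 4207 characters left out ...]
 97, 102, 98]
205 [124, 124, 119, 122, 125, 124, 122, 123, 126, 128, 123, 102, 105, 101, 102, 131, 132, 134, 135, 139, 141, 141, 149, 147, 148, 151, 154, 152, 155, 151, 105, 100, 100, 102]
206 [121, 121, 123, 122, 122, 123, 123, 122, 120, 126, 126, 127, 128, 124, 126, 124, 130, 106, 97, 101, 105, 103, 102, 103, 101, 101, 98, 104, 102, 104, 98, 102, 99, 103]
207 [100, 104, 104, 97, 102, 105, 106, 110, 120, 124, 125, 124, 122, 123, 126, 125, 123, 101, 104, 101, 106, 102, 102, 103, 107, 102, 101, 103, 99, 100, 101, 100, 100, 98]
208 [99, 98, 100, 100, 102, 108, 102, 104, 105, 100, 101, 103, 99, 103, 105, 101, 101, 104, 101, 104, 99, 101, 101, 102, 103, 105, 104, 105, 100, 103, 101, 100, 99, 98]
```

```bash
python3 -m jog '[[1,0,0,0,-0.1214],[1,0,0,0,-0.1214],[1,0,0,0,-0.1214],[1,0,0,0,-0.1214],[1,0,0,0,-0.1214],[1,0,0,0,-0.1214],[1,0,0,0,-0.1214],[1,0,0,0,-0.1214],[1,0,0,0,-0.1214],[1,0,0,0,-0.1214],[1,0.0182,-0.035,0,0],[1,0.0182,-0.035,0,0],[1,0.0182,-0.035,0,0],[1,0.0182,-0.035,0,0],[1,0.0182,-0.035,0,0],[1,0.0182,-0.035,0,0],[1,0.0182,-0.035,0,0],[1,0.0182,-0.035,0,0]]'
python3 - <<'E'
from h import *
from scipy.spatial.transform import Rotation as R
s=get_state();print(s["clock"],s["tcp_pos"],R.from_rotvec(s["eef_rot"]).as_matrix().round(3),s["joint_pos"].round(2))
E
```

```text
clock: 1.6
tcp_pos: [326.9, -343.6, 224.4]
eef_rot: [3.136, -0.181, -0.001]
wrist_force: [2.0, -1.1, 0.3]
opening: 0.997
1.6 [ 326.92734283 -343.56657     224.37413515] [[ 0.993 -0.115 -0.   ]
 [-0.115 -0.993 -0.   ]
 [-0.     0.    -1.   ]] [ 1.13  0.17 -0.42  1.96  0.08  1.03  0.55]
```

```bash
python3 -m jog '[[1,0.0179,-0.0345,0,0],[1,0.0179,-0.0345,0,0],[1,0.0179,-0.0345,0,0],[1,0.0179,-0.0345,0,0],[1,0.0179,-0.0345,0,0],[1,0.0179,-0.0345,0,0],[1,0.0179,-0.0345,0,0],[1,0.0179,-0.0345,0,0],[1,0.0179,-0.0345,0,0],[1,0.0179,-0.0345,0,0],[0.5,0,0,0,0],[0.5,0,0,0,0]]'
cat >> h.py <<'E'
from scipy.spatial.transform import Rotation as R
AX=np.array([.9934,-.115]);AY=np.array([.115,.9934]);O=np.array([537.9,-78.5])
def C(p): d=np.asarray(p)[:2]-O; return np.round([d@AX,d@AY,p[2]],1)
def st():
    s=get_state();w=s["wrist_force"];print("t",round(s["clock"],2),"tcp",s["tcp_pos"].round(1),"carr",C(s["tcp_pos"]),"F carr",np.round([w[:2]@AX,w[:2]@AY,w[2]],1),"op",round(s["opening"],3),"q",s["joint_pos"].round(2))
def snap(tag,rs=(210,140,340,250),rt=(250,140,390,260)):
    for n,r,k in(("side",rs,6),("top",rt,5)):
        f=grab_frame(n);pickle.dump(f,open(f"{n}{tag}.pkl","wb"));crop(f,*r,k,f"{n}{tag}.png")
E
python3 - <<'E'
from h import *
st();snap("1")
E
```

```text
clock: 2.6
tcp_pos: [544.2, -21.0, 223.9]
eef_rot: [-3.136, 0.175, 0.001]
wrist_force: [0.0, -0.9, -0.1]
opening: 0.894
t 2.6 tcp [544.2 -21.  223.9] carr [ -0.4  57.9 223.9] F carr [ 0.1 -0.8 -0.1] op 0.894 q [ 0.52  0.34 -0.66  1.8   0.23  1.08 -0.33]
```

View pics/side1.png

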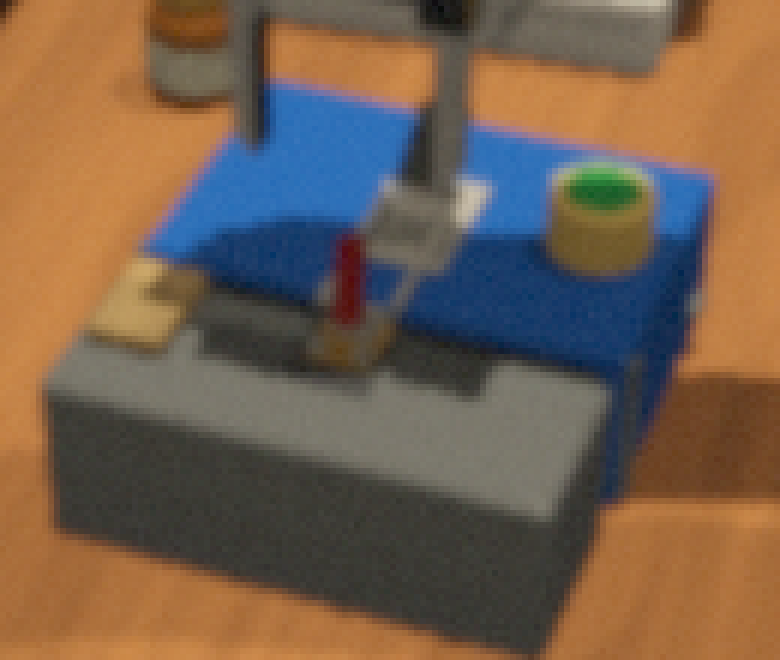

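Fingers straddle the tab: tips at crop (255,140) and (450,190), tab at (350,240). Descending.

```bash
python3 -m jog '[[0.4,0,0,0.015,0],[0.4,0,0,0.02,0],[0.4,0,0,0.02,0],[0.4,0,0,0.01,0],[0.4,0,0,0.007,0],[0.4,0,0,0,0],[0.4,0,0,0,0]]' 20
python3 - <<'E'
from h import *
st();snap("2")
E
```

```text
clock: 3.28
tcp_pos: [544.0, -23.5, 153.0]
eef_rot: [3.136, -0.181, 0.0]
wrist_force: [0.1, -0.4, -0.3]
opening: 0.403
t 3.28 tcp [544.  -23.5 153. ] carr [ -0.3  55.3 153. ] F carr [ 0.1 -0.4 -0.3] op 0.403 q [ 0.49  0.42 -0.62  1.87  0.3   0.95 -0.39]
```

View pics/side2.png

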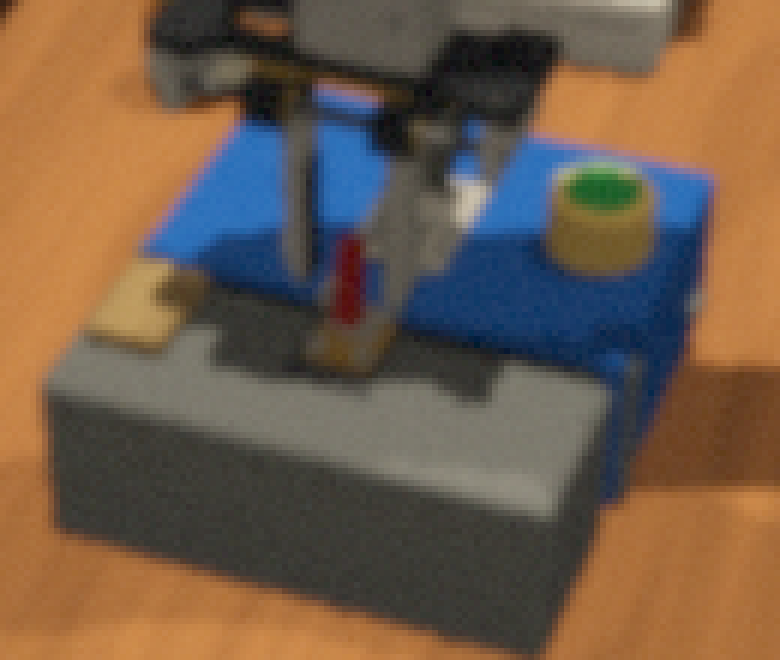

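View pics/top2.png

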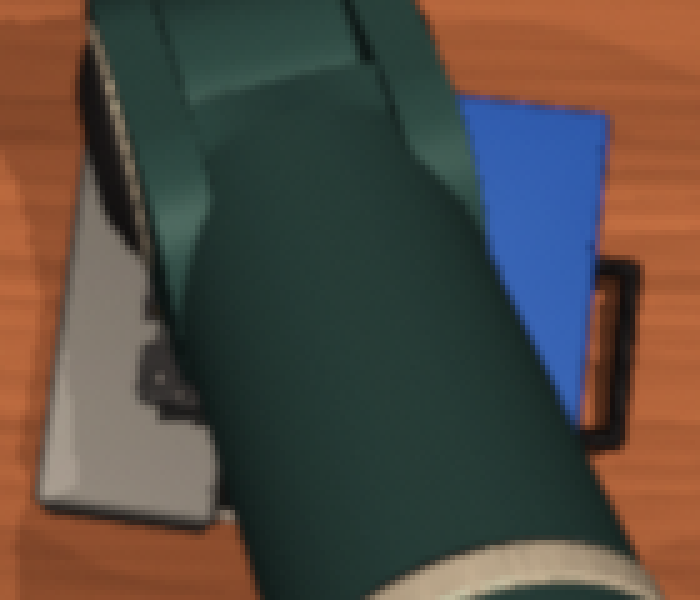

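```bash
python3 -m jog '[[0.4,0,-0.002,0.001,0],[0.2,0,0,0,0],[0,0,0,0,0],[0,0,0,0,0],[0,0,0,0,0],[0,0,0,0,0],[0,0,0,0,0]]' 25
python3 - <<'E'
from h import *
st();snap("3")
E
```

```text
clock: 3.97
tcp_pos: [544.2, -21.2, 151.5]
eef_rot: [-3.136, 0.18, -0.0]
wrist_force: [0.7, -0.5, -0.5]
opening: 0.128
t 3.97 tcp [544.2 -21.2 151.5] carr [ -0.4  57.6 151.5] F carr [ 0.8 -0.4 -0.5] op 0.128 q [ 0.49  0.43 -0.62  1.87  0.3   0.94 -0.39]
```

View pics/side3.png

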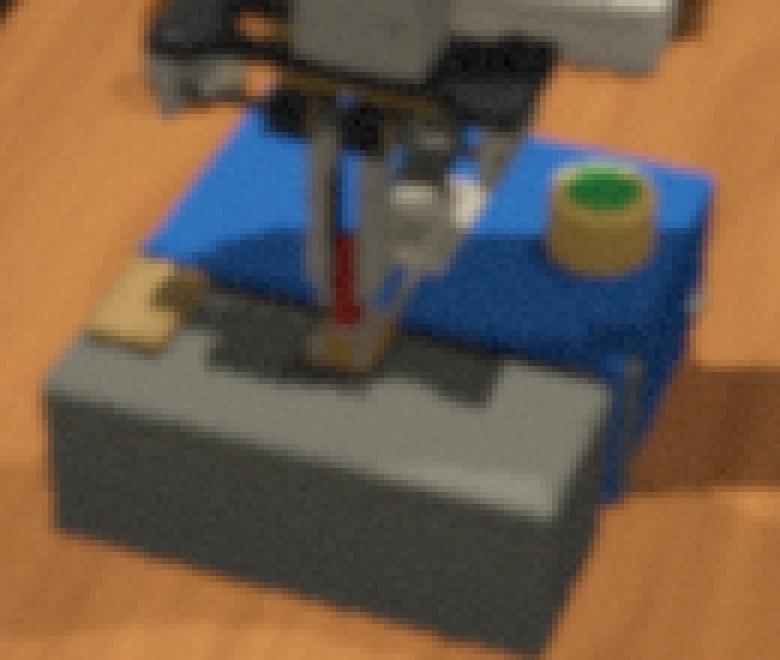

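The tab is pinched: opening is 12 mm, which matches its width. Lifting, then carrying towards +y.

```bash
python3 -m jog '[[0,0,0,-0.004,0],[0,0,0,-0.004,0],[0,0,-0.003,0,0],[0,0,-0.003,0,0],[0,0,-0.003,0,0],[0,0,-0.003,0,0],[0,0,0,0,0],[0,0,0,0,0]]'
python3 - <<'E'
from h import *
st();snap("4")
E
```

```text
clock: 4.73
tcp_pos: [545.5, -8.6, 159.5]
eef_rot: [-3.136, 0.179, -0.0]
wrist_force: [0.2, -0.8, 2.0]
opening: 0.127
t 4.73 tcp [545.5  -8.6 159.5] carr [ -0.5  70.3 159.5] F carr [ 0.3 -0.8  2. ] op 0.127 q [ 0.47  0.42 -0.63  1.86  0.3   0.96 -0.41]
```

View pics/side4.png

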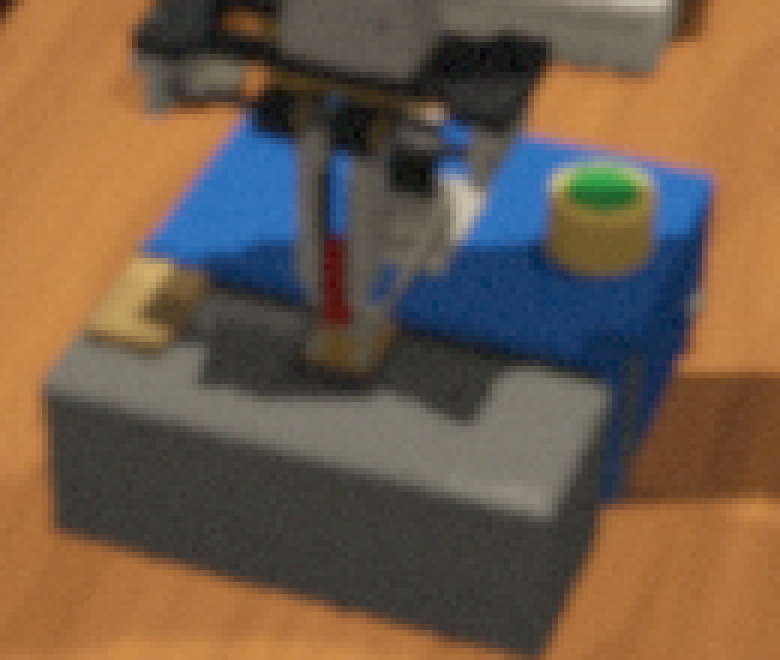

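```bash
cat >> h.py <<'E'
from scipy.optimize import fsolve
# loop model; start: phi0,bar z 117; grip tcp start (57.6+DY,151.5)
def pin(phi): return np.array([-30-18*np.cos(phi),116+18*np.sin(phi)])
def rot(p): return np.array([[np.cos(p),-np.sin(p)],[np.sin(p),np.cos(p)]])
PHI0=.33;P0=np.arcsin((117-pin(PHI0)[1])/100)
DY=2.0
GL=rot(P0).T@(np.array([57.6+DY,151.5])-pin(PHI0))
def bar(y,z,g=(1.2,-.1)):
    T=np.array([y+DY,z])
    f=lambda v: pin(v[0])+rot(v[1])@GL-T
    v,_,ok,_=fsolve(f,g,full_output=True)
    b=pin(v[0])+rot(v[1])@np.array([100,0])
    return ("lever",round(v[0]+.2,2),"pitch",round(v[1],2),"bar yz",b.round(1),"ok" if ok==1 else "FAIL")
E
python3 - <<'E'
from h import *
print(GL)
for y,z in [(57.6,151.5),(70.3,159.5),(70.3,155),(70.3,151),(70.3,148),(72,146),(72,142),(72,138),(74,138),(76,136)]:
    print(y,z,bar(y,z),bar(y,z,(.5,-.1)) if y<60 else "")
E
```

```text
[105.07041976  34.78568792]
57.6 151.5 ('lever', np.float64(0.53), 'pitch', np.float64(-0.05), 'bar yz', array([ 52.9, 117. ]), 'ok') ('lever', np.float64(0.53), 'pitch', np.float64(-0.05), 'bar yz', array([ 52.9, 117. ]), 'ok')
70.3 159.5 ('lever', np.float64(1.48), 'pitch', np.float64(-0.08), 'bar yz', array([ 64.5, 125.2]), 'ok') 
70.3 155 ('lever', np.float64(1.42), 'pitch', np.float64(-0.12), 'bar yz', array([ 63.1, 121.1]), 'ok') 
70.3 151 ('lever', np.float64(1.38), 'pitch', np.float64(-0.15), 'bar yz', array([ 62. , 117.4]), 'ok') 
70.3 148 ('lever', np.float64(1.35), 'pitch', np.float64(-0.18), 'bar yz', array([ 61.1, 114.7]), 'ok') 
72 146 ('lever', np.float64(1.44), 'pitch', np.float64(-0.2), 'bar yz', array([ 62.1, 112.9]), 'ok') 
72 142 ('lever', np.float64(1.41), 'pitch', np.float64(-0.24), 'bar yz', array([ 60.9, 109.4]), 'ok') 
72 138 ('lever', np.float64(1.4), 'pitch', np.float64(-0.27), 'bar yz', array([ 59.8, 105.9]), 'ok') 
74 138 ('lever', np.float64(1.51), 'pitch', np.float64(-0.28), 'bar yz', array([ 61.6, 105.9]), 'ok') 
76 136 ('lever', np.float64(1.62), 'pitch', np.float64(-0.3), 'bar yz', array([ 62.9, 104.3]), 'ok')
```

```bash
python3 -m jog '[[0,0,-0.002,0,0],[0,0,-0.002,0,0],[0,0,0,0.002,0],[0,0,0,0.002,0],[0,0,0,0.002,0],[0,0,0,0.001,0],[0,0,0,0,0]]'
python3 - <<'E'
from h import *
st();print(bar(*C(get_state()["tcp_pos"])[1:]))
E
python3 -m jog '[[0,0,0,0.001,0],[0,0,0,0.001,0],[0,0,0,0,0]]'
python3 - <<'E'
from h import *
st();print(bar(*C(get_state()["tcp_pos"])[1:]))
E
```

```text
clock: 5.42
tcp_pos: [545.8, -5.3, 152.1]
eef_rot: [-3.136, 0.181, 0.001]
wrist_force: [0.4, 0.2, 1.4]
opening: 0.127
t 5.42 tcp [545.8  -5.3 152.1] carr [ -0.6  73.6 152.1] F carr [0.4 0.3 1.4] op 0.127 q [ 0.46  0.43 -0.63  1.86  0.31  0.95 -0.42]
('lever', np.float64(1.57), 'pitch', np.float64(-0.15), 'bar yz', array([ 65.3, 118.5]), 'ok')
clock: 5.67
tcp_pos: [545.8, -5.4, 150.3]
eef_rot: [-3.136, 0.181, 0.0]
wrist_force: [0.9, 0.2, 2.3]
opening: 0.129
t 5.67 tcp [545.8  -5.4 150.3] carr [ -0.5  73.6 150.3] F carr [0.9 0.3 2.3] op 0.129 q [ 0.46  0.43 -0.63  1.87  0.31  0.94 -0.42]
('lever', np.float64(1.56), 'pitch', np.float64(-0.17), 'bar yz', array([ 64.8, 116.9]), 'ok')
```

```bash
python3 -m jog '[[0,0,0,0.001,0],[0,0,0,0,0]]'; python3 -m jog '[[0,0,0,0.001,0],[0,0,0,0,0]]';python3 -m jog '[[0,0,0,0.001,0],[0,0,0,0,0]]'
```

```text
clock: 5.83
tcp_pos: [545.8, -5.3, 149.3]
eef_rot: [-3.136, 0.18, 0.0]
wrist_force: [0.8, 0.6, 2.4]
opening: 0.127
clock: 6.0
tcp_pos: [546.0, -5.2, 148.4]
eef_rot: [-3.136, 0.18, -0.0]
wrist_force: [0.2, -0.3, 4.1]
opening: 0.128
clock: 6.17
tcp_pos: [546.0, -5.1, 147.4]
eef_rot: [-3.136, 0.18, -0.0]
wrist_force: [1.8, 0.9, 3.1]
opening: 0.125
```

```bash
python3 -m jog '[[0,0,0,0.001,0],[0,0,0,0,0]]';python3 -m jog '[[0,0,0,0.001,0],[0,0,0,0,0]]'
python3 - <<'E'
from h import *
st();print(bar(*C(get_state()["tcp_pos"])[1:])); snap("5",rs=(235,150,300,210))
f=load("side5")
for v in range(176,202): print(v,[int(round(dpt(f,x,v)[2])) for x in range(256,284)])
E
```

```text
clock: 6.33
tcp_pos: [545.9, -5.0, 146.4]
eef_rot: [-3.136, 0.18, -0.0]
wrist_force: [1.2, 2.0, 3.4]
opening: 0.126
clock: 6.5
tcp_pos: [545.9, -5.0, 145.4]
eef_rot: [-3.136, 0.18, -0.0]
wrist_force: [3.1, 3.5, 3.2]
opening: 0.123
t 6.5 tcp [545.9  -5.  145.4] carr [ -0.5  73.9 145.4] F carr [2.7 3.9 3.2] op 0.123 q [ 0.45  0.44 -0.62  1.87  0.31  0.93 -0.43]
('lever', np.float64(1.54), 'pitch', np.float64(-0.21), 'bar yz', array([ 63.6, 112.5]), 'ok')
176 [98, 100, 101, 188, 187, 188, 189, 183, 180, 100, 100, 194, 193, 195, 195, 192, 188, 118, 109, 117, 118, 119, 119, 118, 118, 123, 131, 128]
177 [97, 98, 99, 182, 185, 186, 185, 181, 177, 98, 99, 190, 190, 190, 191, 189, 185, 115, 109, 102, 98, 112, 112, 111, 118, 119, 131, 120]
178 [99, 101, 100, 183, 179, 183, 181, 178, 172, 96, 98, 187, 185, 188, 190, 189, 180, 109, 104, 100, 101, 101, 101, 107, 101, 129, 129, 117]
179 [101, 100, 101, 176, 176, 177, 178, 176, 171, 100, 100, 182, 188, 185, 186, 184, 180, 105, 100, 99, 102, 102, 102, 99, 104, 125, 113, 112]
180 [100, 99, 97, 174, 174, 174, 176, 170, 166, 100, 95, 181, 180, 180, 184
[... 2225 characters left out ...]
 99, 97, 97, 89, 89, 90, 88, 87, 91]
197 [99, 99, 99, 101, 99, 104, 107, 105, 111, 112, 113, 117, 111, 98, 108, 98, 97, 99, 99, 98, 860, 99, 99, 100, 100, 98, 89, 88]
198 [97, 100, 99, 100, 101, 102, 102, 102, 99, 108, 111, 109, 98, 112, 109, 108, 98, 99, 102, 100, 100, 96, 98, 101, 100, 98, 100, 98]
199 [99, 99, 100, 99, 101, 101, 99, 101, 100, 102, 100, 104, 102, 107, 106, 104, 97, 97, 99, 97, 96, 100, 99, 98, 99, 99, 98, 100]
200 [100, 100, 103, 100, 99, 101, 99, 98, 103, 100, 100, 102, 100, 104, 101, 104, 102, 98, 99, 99, 99, 98, 100, 96, 101, 103, 97, 97]
201 [97, 99, 99, 101, 101, 105, 100, 97, 100, 101, 101, 99, 100, 100, 99, 104, 100, 100, 97, 99, 99, 101, 98, 101, 100, 98, 101, 100]
```

View pics/side5.png

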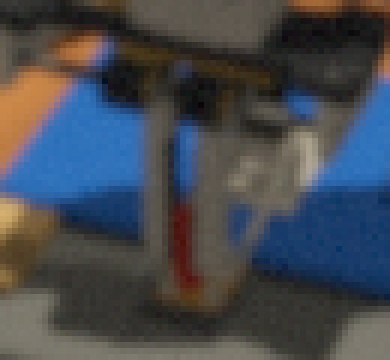

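Bar is now around z≈112, below the lip top, and F_y is rising towards +y, so it's rubbing the lip's back face. I'll ease +y as I lower.

```bash
python3 -m jog '[[0,0,-0.001,0,0],[0,0,0,0,0]]';python3 -m jog '[[0,0,-0.001,0.001,0],[0,0,0,0,0]]';python3 -m jog '[[0,0,-0.0005,0.001,0],[0,0,0,0,0]]'
python3 - <<'E'
from h import *
st();print(bar(*C(get_state()["tcp_pos"])[1:]))
E
```

```text
clock: 6.77
tcp_pos: [545.9, -4.6, 145.3]
eef_rot: [3.136, -0.181, -0.001]
wrist_force: [1.8, -0.1, 2.5]
opening: 0.124
clock: 6.93
tcp_pos: [546.0, -3.5, 144.2]
eef_rot: [3.136, -0.181, -0.001]
wrist_force: [2.3, -1.1, 2.4]
opening: 0.128
clock: 7.1
tcp_pos: [546.0, -2.9, 143.2]
eef_rot: [3.136, -0.181, -0.001]
wrist_force: [1.5, -1.2, 1.6]
opening: 0.126
t 7.1 tcp [546.   -2.9 143.2] carr [ -0.6  76.1 143.2] F carr [ 1.7 -1.   1.6] op 0.126 q [ 0.45  0.44 -0.62  1.87  0.32  0.93 -0.44]
('lever', np.float64(1.65), 'pitch', np.float64(-0.24), 'bar yz', array([ 65.1, 110.6]), 'ok')
```

```bash
python3 -m jog '[[0,0,-0.0003,0.001,0],[0,0,0,0,0]]';python3 -m jog '[[0,0,-0.0003,0.001,0],[0,0,0,0,0]]';python3 -m jog '[[0,0,-0.0003,0.001,0],[0,0,0,0,0]]'; python3 -m jog '[[0,0,-0.0003,0.001,0],[0,0,0,0,0]]'
python3 - <<'E'
from h import *
st();print(bar(*C(get_state()["tcp_pos"])[1:]))
E
```

```text
clock: 7.27
tcp_pos: [546.1, -2.5, 142.2]
eef_rot: [-3.136, 0.181, 0.001]
wrist_force: [0.9, -0.4, 2.6]
opening: 0.125
clock: 7.43
tcp_pos: [546.2, -2.1, 141.3]
eef_rot: [-3.136, 0.18, 0.0]
wrist_force: [0.4, -0.9, 2.2]
opening: 0.125
clock: 7.6
tcp_pos: [546.2, -1.8, 140.3]
eef_rot: [-3.136, 0.18, 0.0]
wrist_force: [1.4, -1.0, 1.5]
opening: 0.126
clock: 7.77
tcp_pos: [546.2, -1.5, 139.3]
eef_rot: [-3.136, 0.18, 0.0]
wrist_force: [1.2, -0.6, 1.9]
opening: 0.128
t 7.77 tcp [546.2  -1.5 139.3] carr [ -0.6  77.4 139.3] F carr [ 1.3 -0.5  1.9] op 0.128 q [ 0.44  0.45 -0.62  1.87  0.32  0.92 -0.44]
('lever', np.float64(1.71), 'pitch', np.float64(-0.27), 'bar yz', array([ 65.2, 107.1]), 'ok')
```

```bash
python3 -m jog '[[0,0,-0.0003,0.001,0],[0,0,0,0,0]]';python3 -m jog '[[0,0,-0.0003,0.001,0],[0,0,0,0,0]]';python3 -m jog '[[0,0,-0.0003,0.001,0],[0,0,0,0,0]]';  python3 - <<'E'
from h import *
st();print(bar(*C(get_state()["tcp_pos"])[1:]));snap("6",rs=(235,150,300,210))
f=load("side6")
for v in range(182,202): print(v,[int(round(dpt(f,x,v)[2])) for x in range(256,284)])
E
```

```text
clock: 7.93
tcp_pos: [546.3, -1.3, 138.3]
eef_rot: [-3.136, 0.18, 0.0]
wrist_force: [1.0, -0.7, 2.3]
opening: 0.125
clock: 8.1
tcp_pos: [546.3, -1.0, 137.3]
eef_rot: [-3.136, 0.181, 0.0]
wrist_force: [0.6, -0.6, 2.3]
opening: 0.123
clock: 8.27
tcp_pos: [546.5, -0.7, 136.5]
eef_rot: [-3.136, 0.181, -0.0]
wrist_force: [-0.0, -0.1, 6.2]
opening: 0.127
t 8.27 tcp [546.5  -0.7 136.5] carr [ -0.4  78.3 136.5] F carr [-0.  -0.1  6.2] op 0.127 q [ 0.44  0.45 -0.62  1.87  0.32  0.92 -0.45]
('lever', np.float64(1.75), 'pitch', np.float64(-0.3), 'bar yz', array([ 65.3, 104.7]), 'ok')
182 [98, 96, 168, 171, 171, 171, 171, 165, 99, 99, 175, 179, 176, 179, 177, 173, 164, 99, 105, 104, 99, 102, 103, 122, 123, 101, 103, 102]
183 [98, 97, 167, 165, 167, 168, 165, 162, 154, 99, 171, 174, 173, 175, 174, 169, 161, 102, 100, 100, 102, 100, 104, 123, 123, 102, 102, 99]
184 [98, 101, 163, 163, 163, 165, 162, 158, 155, 98, 170, 168, 171, 170, 171, 165, 159, 97, 99, 98, 860, 105, 104, 120, 101, 100, 101, 100]
185 [98, 100, 157, 160, 161, 162, 161, 154, 151, 98, 162, 167, 168, 167, 165, 163, 155, 101, 98, 101
[... 1512 characters left out ...]
98, 91, 89, 90, 89, 87, 89]
197 [98, 100, 100, 98, 99, 115, 118, 105, 113, 117, 121, 126, 123, 125, 110, 106, 100, 107, 104, 101, 101, 100, 98, 101, 98, 98, 87, 91]
198 [101, 100, 99, 100, 99, 102, 103, 102, 112, 112, 119, 121, 104, 108, 108, 110, 105, 105, 97, 99, 101, 102, 99, 99, 98, 97, 100, 101]
199 [98, 101, 98, 99, 100, 103, 99, 99, 106, 105, 108, 107, 105, 104, 107, 106, 104, 101, 99, 98, 101, 100, 98, 96, 97, 101, 97, 100]
200 [99, 99, 101, 97, 99, 100, 100, 99, 102, 104, 102, 102, 102, 100, 105, 101, 100, 97, 100, 99, 100, 100, 98, 97, 99, 95, 99, 98]
201 [100, 99, 99, 99, 98, 98, 103, 101, 101, 102, 101, 103, 99, 103, 100, 102, 99, 99, 101, 98, 102, 98, 99, 101, 99, 860, 101, 100]
```

View pics/side6.png

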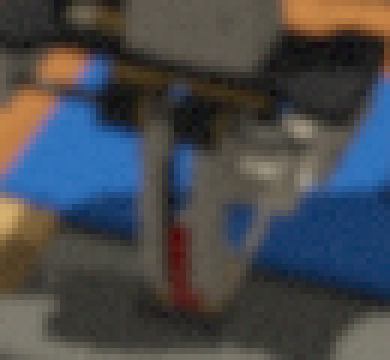

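The bar dropped in. Estimated z is about 105 (5 mm above the cap), with a light 6 N bottom contact. Releasing and rising.

```bash
python3 -m jog '[[0.1,0,0,0,0],[0.25,0,0,0,0],[0.45,0,0,0,0],[0.45,0,0,0,0],[0.45,0,0,0,0],[0.45,0,0,-0.005,0],[0.45,0,0,-0.015,0],[0.45,0,0,-0.03,0],[0.45,0,0,-0.03,0],[0.45,0,0,-0.01,0],[0,0,0,0,0],[0,0,0,0,0]]'
python3 - <<'E'
from h import *
st();snap("7",rs=(225,140,310,215))
f=load("side7")
for v in range(152,202): print(v,[int(round(dpt(f,x,v)[2])) for x in range(258,290)])
E
```

```text
clock: 9.37
tcp_pos: [546.4, -0.9, 226.5]
eef_rot: [3.136, -0.181, 0.001]
wrist_force: [-0.1, -0.5, -0.1]
opening: 0.343
t 9.37 tcp [546.4  -0.9 226.5] carr [ -0.5  78.1 226.5] F carr [-0.  -0.5 -0.1] op 0.343 q [ 0.49  0.34 -0.66  1.79  0.23  1.09 -0.37]
152 [267, 262, 260, -1, -1, -3, 0, -5, 0, -4, 3, -1, 276, 276, 276, 275, 275, 272, 268, 2, 4, 0, 1, 0, 2, -2, -2, -2, -3, 1, 1, -1]
153 [262, 259, 257, 0, 2, -3, 2, 0, 2, 1, 2, -5, 272, 274, 275, 273, 274, 269, 264, -2, 2, 1, -1, -3, -1, 0, -2, -3, -3, -3, 0, -1]
154 [259, 255, 252, 0, -4, -2, -1, 0, 4, 1, -1, 0, 270, 270, 270, 269, 268, 263, 261, 1, -2, 0, -2, 0, -1, -1, 3, 1, -3, -1, -4, 0]
155 [256, 254, 249, 97, 98, 97, 99, 0, -3, -4, -2, 0, 265, 269, 266, 269, 267, 264, 259, 0, -2, 0, 1, -2, -2, -2, -1, 0, -4, 1, 1, -2]
156 [252, 248, 244, 99, 98, 97, 97, 101, 100, 101, 99, 99, 260, 262, 265, 265, 262, 260, 255, 1, 0, -2, -3, -4, -1, -1, 0, -2, -2, -1, 1, 1]
157 [250, 245, 242, 100, 100, 99, 100, 101, 100, 99, 101, 97, 260, 261, 261, 262, 258, 256, 253, -2, -4, 1, 2, -3, 1, -3, -2, -1, 3, -2, 3, 0]
158 [248, 244, 241, 101, 98, 
[... 5988 characters left out ...]
, 111, 105, 100, 108, 104, 100, 100, 103, 99, 100, 98, 98, 91, 88, 90, 88, 88, 89, 90, 90]
198 [101, 102, 101, 102, 101, 103, 109, 110, 110, 111, 105, 107, 111, 113, 104, 107, 97, 101, 99, 98, 99, 100, 98, 99, 100, 99, 97, 94, 89, 87, 89, 88]
199 [101, 100, 101, 101, 99, 100, 105, 109, 107, 108, 102, 108, 109, 104, 99, 102, 98, 98, 99, 97, 99, 100, 100, 99, 100, 101, 101, 100, 101, 98, 98, 99]
200 [101, 100, 100, 102, 100, 102, 102, 102, 107, 105, 100, 104, 101, 103, 98, 99, 100, 98, 100, 97, 98, 102, 98, 100, 101, 102, 98, 100, 101, 97, 97, 100]
201 [102, 98, 101, 101, 99, 100, 99, 98, 101, 98, 101, 104, 102, 100, 100, 103, 98, 98, 97, 98, 100, 99, 101, 98, 99, 98, 99, 101, 98, 101, 99, 99]
```

View pics/side7.png

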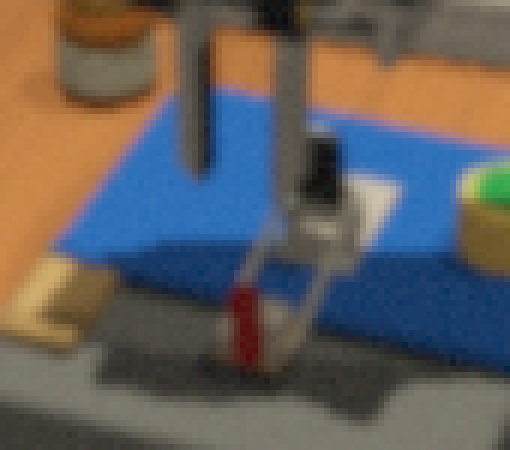

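The bar is down in the slot: lip top (z≈112) at pixels (270,192), bar ends at z≈107 near (273,196), tab leaning between the prongs. The lever stands upright with its pad at about (279,166). Next I'll measure the lever.

Run:
```python
from h import *
f=load("side7")
for v in range(161,171): 
    P=np.mean([dpt(f,u,v) for u in (277,278,279,280)],0); print(v,C(P))
print("bar ends",[C(dpt(f,*p)) for p in [(273,196),(274,195),(262,194),(261,195),(262,192)]])
print("prongs",[C(dpt(f,*p)) for p in [(261,197),(262,197),(270,198),(271,198)]])
for th in (1.6,1.7,1.75): print(th,[np.round([-30-d*np.cos(th)+8.5*np.sin(th),116+d*np.sin(th)+8.5*np.cos(th)],1) for d in(20,40,60)])
```

```text
161 [ 19.5 -77.4 135.9]
162 [ -1.7 -19.7 173.2]
163 [ -3.2 -15.6 172.7]
164 [ -4.1 -13.3 170.8]
165 [ -4.4 -12.8 167.6]
166 [ -4.1 -13.8 163.4]
167 [-92.8 225.4 334.6]
168 [ -3.6 -15.5 155. ]
169 [ -3.3 -16.4 150.8]
170 [ -3.9 -15.  148.2]
bar ends [array([-15. ,  56.8, 105.8]), array([-18.2,  57.2, 110.6]), array([ 18.5,  59.3, 105.1]), array([ 19.7,  64.1, 104.4]), array([ 19.9,  55.9, 109.5])]
prongs [array([ 14.4,  76.6, 107.8]), array([ 10.8,  77.7, 109.7]), array([-12.9,  74.9, 111.1]), array([-16.3,  75.7, 112.7])]
1.6 [array([-20.9, 135.7]), array([-20.3, 155.7]), array([-19.8, 175.7])]
1.7 [array([-19. , 134.7]), array([-16.4, 154.6]), array([-13.8, 174.4])]
1.75 [array([-18.1, 134.2]), array([-14.5, 153.8]), array([-10.9, 173.5])]
```

```bash
python3 -m jog '[[0,0,0.025,0,0],[0,0,0.03,0,0],[0,0,0.015,0.01,0],[0,0,0,0.025,0],[0,0,0,0.014,0],[0,0,0,0.003,0],[0,0,0,0,0],[0,0,0,0,0]]' 20
python3 - <<'E'
from h import *
st()
prev=None
for th in np.r_[1.72,1.6,1.45,1.3,1.15,1.0,.85,.75,.65,.57,.5,.44,.38,.32,.25,.18,.1,0]:
    d=42+4*(1.72-th)/1.72
    w=np.array([-30-d*np.cos(th)+8.5*np.sin(th)+8,116+d*np.sin(th)+8.5*np.cos(th)+19])
    print(round(th,2),w.round(1),(-(w-prev)).round(1) if prev is not None else ""); prev=w
E
```

```text
clock: 10.13
tcp_pos: [538.5, -69.8, 174.5]
eef_rot: [-3.136, 0.18, 0.001]
wrist_force: [0.8, 0.5, 0.8]
opening: 0.011
t 10.13 tcp [538.5 -69.8 174.5] carr [ -0.4   8.7 174.5] F carr [0.7 0.5 0.8] op 0.011 q [ 0.58  0.39 -0.62  1.85  0.27  0.98 -0.27]
1.72 [ -7.4 175.3] 
1.6 [-12.3 177. ] [ 4.9 -1.7]
1.45 [-18.7 178.3] [ 6.4 -1.3]
1.3 [-25.3 178.7] [ 6.6 -0.3]
1.15 [-31.9 178. ] [6.6 0.7]
1.0 [-38.4 176.3] [6.5 1.7]
0.85 [-44.7 173.7] [6.2 2.7]
0.75 [-48.6 171.4] [3.9 2.3]
0.65 [-52.3 168.7] [3.7 2.7]
0.57 [-55.  166.3] [2.8 2.4]
0.5 [-57.3 164. ] [2.2 2.3]
0.44 [-59.1 161.8] [1.8 2.1]
0.38 [-60.7 159.6] [1.7 2.2]
0.32 [-62.3 157.3] [1.5 2.3]
0.25 [-63.9 154.5] [1.6 2.8]
0.18 [-65.3 151.5] [1.4 2.9]
0.1 [-66.7 148. ] [1.4 3.5]
0.0 [-68.  143.5] [1.3 4.5]
```

```bash
python3 -m jog '[[0,0,0.006,0,0],[0,0,0.005,0,0],[0,0,0.004,0,0],[0,0,0.003,-0.001,0],[0,0,0.003,-0.001,0]]'; python3 -m jog '[[0,0,0.003,-0.001,0],[0,0,0.003,0,0],[0,0,0.003,0,0],[0,0,0.004,0,0]]';  python3 - <<'E'
from h import *
st();snap("8",rs=(225,140,310,215))
E
```

```text
clock: 10.55
tcp_pos: [536.0, -91.7, 176.7]
eef_rot: [3.136, -0.181, 0.0]
wrist_force: [-0.5, 0.7, -0.8]
opening: 0.001
clock: 10.88
tcp_pos: [534.5, -104.0, 177.5]
eef_rot: [-3.136, 0.18, -0.0]
wrist_force: [0.3, 1.5, 0.1]
opening: 0.001
t 10.88 tcp [ 534.5 -104.   177.5] carr [ -0.4 -25.8 177.5] F carr [0.1 1.5 0.1] op 0.001 q [ 0.63  0.39 -0.61  1.85  0.26  0.99 -0.2 ]
```

View pics/side8.png

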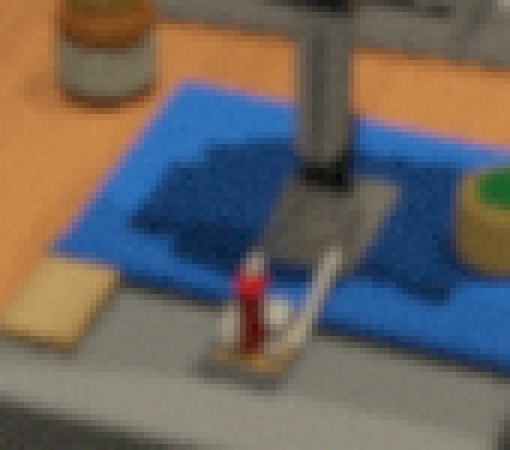

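Lever is folding under the fingertips at (280,168). The loop still holds in the keeper, tab at (267,192). Continuing.

```bash
python3 -m jog '[[0,0,0.0033,0,0],[0,0,0.0033,0.0003,0],[0,0,0.0033,0.0008,0],[0,0,0.0033,0.001,0]]'; python3 -m jog '[[0,0,0.0031,0.0013,0],[0,0,0.0031,0.0013,0],[0,0,0.002,0.0012,0],[0,0,0.002,0.0012,0]]';   python3 - <<'E'
from h import *
st()
E
python3 -m jog '[[0,0,0.0019,0.0014,0],[0,0,0.0019,0.0014,0],[0,0,0.0014,0.0012,0]]'; python3 -m jog '[[0,0,0.0014,0.0012,0],[0,0,0.0011,0.0012,0],[0,0,0.0011,0.0012,0]]'
python3 - <<'E'
from h import *
st();snap("9",rs=(225,140,310,215))
E
```

```text
clock: 11.32
tcp_pos: [533.0, -117.2, 175.3]
eef_rot: [-3.136, 0.18, -0.0]
wrist_force: [-0.1, 4.3, -0.5]
opening: 0.006
clock: 11.65
tcp_pos: [531.8, -127.6, 170.2]
eef_rot: [3.136, -0.181, -0.0]
wrist_force: [1.4, 3.5, 0.3]
opening: 0.005
t 11.65 tcp [ 531.8 -127.6  170.2] carr [ -0.4 -49.5 170.2] F carr [1.  3.6 0.3] op 0.005 q [ 0.66  0.4  -0.6   1.85  0.27  0.98 -0.16]
clock: 11.9
tcp_pos: [531.1, -132.8, 166.2]
eef_rot: [3.136, -0.181, -0.0]
wrist_force: [0.5, 2.3, -0.4]
opening: 0.006
clock: 12.15
tcp_pos: [530.7, -136.2, 162.6]
eef_rot: [3.136, -0.181, -0.0]
wrist_force: [0.6, 1.1, -0.1]
opening: 0.003
t 12.15 tcp [ 530.7 -136.2  162.6] carr [ -0.5 -58.2 162.6] F carr [ 0.4  1.2 -0.1] op 0.003 q [ 0.67  0.41 -0.59  1.85  0.27  0.96 -0.15]
```

View pics/side9.png

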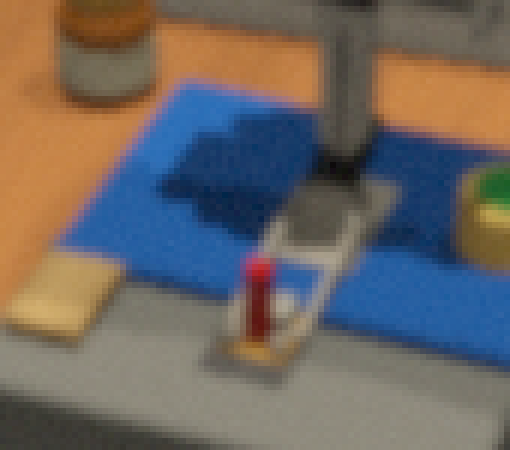

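```bash
python3 -m jog '[[0,0,0.0009,0.0012,0],[0,0,0.0009,0.0012,0],[0,0,0.0008,0.0012,0]]'; python3 -m jog '[[0,0,0.0008,0.0014,0],[0,0,0.0008,0.0014,0],[0,0,0.0008,0.0014,0]]'; python3 -m jog '[[0,0,0.0007,0.0014,0],[0,0,0.0007,0.0015,0],[0,0,0.0007,0.0015,0]]'
python3 - <<'E'
from h import *
st();snap("10",rs=(225,140,310,215))
E
```

```text
clock: 12.5
tcp_pos: [530.5, -138.8, 159.0]
eef_rot: [3.136, -0.181, -0.0]
wrist_force: [0.6, 0.6, 0.9]
opening: 0.005
clock: 12.75
tcp_pos: [530.2, -141.1, 154.7]
eef_rot: [-3.136, 0.181, 0.0]
wrist_force: [0.4, -0.3, -0.4]
opening: 0.004
clock: 13.0
tcp_pos: [529.9, -143.2, 150.4]
eef_rot: [-3.136, 0.181, 0.0]
wrist_force: [0.2, 0.5, -0.0]
opening: 0.002
t 13.0 tcp [ 529.9 -143.2  150.4] carr [ -0.5 -65.2 150.4] F carr [ 0.1  0.5 -0. ] op 0.002 q [ 0.68  0.43 -0.58  1.86  0.29  0.94 -0.15]
```

View pics/side10.png

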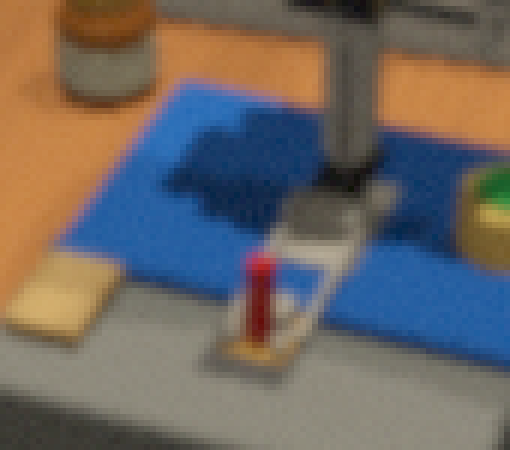

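Run:
```python
from h import *
for n in ("side9","side10"):
    f=load(n)
    for v in range(162,198): print(v,[int(round(dpt(f,x,v)[2])) for x in range(258,294)])
    print()
```

```text
162 [99, 100, 96, 94, 102, 97, 102, 100, 101, 99, 102, 97, 98, 99, 100, 101, 103, 99, 100, 99, 152, 153, 156, 155, 156, 156, 160, 156, 145, 142, 98, 98, 97, 95, 98, 101]
163 [101, 103, 97, 100, 101, 100, 100, 100, 101, 101, 100, 99, 98, 100, 98, 99, 98, 100, 100, 101, 150, 149, 152, 151, 154, 155, 154, 153, 148, 142, 100, 98, 99, 99, 101, 101]
164 [101, 99, 98, 101, 99, 100, 98, 97, 102, 98, 96, 96, 99, 99, 98, 101, 102, 102, 97, 99, 139, 145, 149, 145, 147, 151, 149, 141, 141, 99, 102, 101, 102, 100, 102, 99]
165 [99, 98, 100, 100, 98, 101, 99, 99, 100, 96, 100, 99, 99, 96, 860, 99, 100, 101, 100, 138, 136, 137, 144, 138, 142, 139, 138, 139, 141, 96, 98, 100, 99, 98, 98, 97]
166 [99, 97, 97, 99, 95, 99, 100, 99, 98, 101, 99, 99, 98, 100, 100, 102, 99, 101, 100, 138, 137, 135, 138, 136, 138, 135, 139, 139, 135, 101, 98, 99, 98, 101, 100, 99]
167 [102, 99, 98, 101, 98, 100, 100, 97, 99, 102, 96, 99, 100, 100, 860, 98, 99, 103, 100, 136, 135, 134, 136, 135, 137, 133, 134, 135, 98, 97, 101, 98, 100, 98, 97, 97]
168 [103, 99, 97, 96, 97, 102, 102, 98, 99, 101, 99, 100, 98, 98, 99, 98, 99
[... 10481 characters left out ...]
8, 99, 100, 98, 98, 102, 98]
194 [98, 101, 99, 98, 100, 108, 101, 114, 114, 115, 116, 114, 108, 108, 107, 101, 101, 106, 105, 90, 91, 91, 92, 93, 95, 96, 95, 95, 98, 98, 98, 97, 101, 99, 102, 99]
195 [102, 99, 99, 99, 107, 109, 108, 108, 110, 112, 111, 112, 106, 102, 105, 104, 106, 103, 100, 100, 97, 96, 92, 93, 92, 92, 92, 92, 94, 94, 94, 94, 98, 95, 100, 100]
196 [101, 97, 98, 99, 106, 108, 106, 107, 104, 107, 108, 107, 113, 111, 108, 101, 103, 103, 100, 99, 102, 98, 102, 101, 98, 99, 90, 91, 90, 90, 90, 94, 92, 95, 98, 94]
197 [99, 99, 98, 100, 102, 103, 104, 100, 103, 105, 106, 103, 109, 108, 107, 101, 102, 100, 101, 98, 99, 98, 99, 100, 101, 97, 100, 99, 100, 98, 88, 89, 88, 90, 93, 92]
```

The pad reads a uniform z≈123 (flat is 124.5), so the lever has already snapped over. The bar (z≈106) is below the lip top (113). I'll press it lightly to confirm it's flat.

```bash
python3 -m jog '[[0,0,0.0,0.002,0],[0,0,0,0.002,0],[0,0,0,0.0015,0],[0,0,0,0,0]]'; python3 -m jog '[[0,0,0,0.001,0],[0,0,0,0,0]]'; python3 -m jog '[[0,0,0,0.001,0],[0,0,0,0,0]]';python3 -m jog '[[0,0,0,0.0005,0],[0,0,0,0,0]]'
```

```text
clock: 13.43
tcp_pos: [529.8, -143.0, 144.7]
eef_rot: [-3.136, 0.18, 0.001]
wrist_force: [0.0, -0.1, -0.3]
opening: 0.005
clock: 13.6
tcp_pos: [529.9, -143.0, 143.9]
eef_rot: [-3.136, 0.18, 0.0]
wrist_force: [-0.3, 0.8, 0.5]
opening: 0.008
clock: 13.77
tcp_pos: [530.1, -143.1, 143.1]
eef_rot: [3.136, -0.181, 0.0]
wrist_force: [-0.5, -0.1, 2.8]
opening: 0.005
clock: 13.93
tcp_pos: [530.1, -143.1, 142.7]
eef_rot: [3.136, -0.181, 0.0]
wrist_force: [-1.2, -0.1, 5.6]
opening: 0.002
```

```bash
python3 -m jog '[[0,0,0,0.001,0],[0,0,0,0,0]]'; python3 -m jog '[[0,0,0,0.0005,0],[0,0,0,0,0]]'; python3 -m jog '[[0,0,0,-0.004,0],[0,0,0,-0.02,0],[0,0,0,-0.04,0],[0,0,0,-0.04,0],[0,-0.03,0.02,0,0],[0,-0.035,0.02,0,0],[0,-0.035,0.02,0,0],[0,-0.035,0.02,0,0],[0,-0.035,0.02,0,0],[0,-0.025,0,0,0],[0,0,0,0,0],[0,0,0,0,0]]'
python3 - <<'E'
from h import *
st();snap("11",rs=(210,140,340,250))
f=load("side11")
for v in range(157,178): print(v,[int(round(dpt(f,x,v)[2])) for x in range(272,294)])
E
```

```text
clock: 14.1
tcp_pos: [530.1, -143.2, 141.8]
eef_rot: [3.136, -0.181, 0.0]
wrist_force: [-3.7, 0.2, 9.6]
opening: 0.003
clock: 14.27
tcp_pos: [530.1, -143.2, 141.5]
eef_rot: [3.136, -0.181, 0.001]
wrist_force: [-4.1, 0.4, 11.5]
opening: 0.005
clock: 15.27
tcp_pos: [324.1, -220.4, 245.4]
eef_rot: [3.135, -0.183, 0.001]
wrist_force: [0.6, -1.0, 0.6]
opening: 0.013
t 15.27 tcp [ 324.1 -220.4  245.4] carr [-196.1 -165.5  245.4] F carr [ 0.7 -0.9  0.6] op 0.013 q [ 1.06 -0.03 -0.53  2.11 -0.01  1.06  0.42]
157 [100, 101, 95, -1, -1, 2, 1, 1, -4, -1, 2, -1, -1, 1, -2, 0, -2, 0, 0, 0, 1, -2]
158 [99, 98, 99, 99, 99, 100, 102, -3, -5, -2, -1, 0, -1, 2, 0, 3, -4, -1, 0, -2, 2, 2]
159 [100, 103, 100, 98, 98, 98, 99, 98, 100, 102, 96, 99, -6, -2, -1, -2, 4, 2, -2, 1, 1, 1]
160 [99, 98, 99, 96, 98, 99, 98, 101, 99, 98, 99, 97, 96, 99, 100, 99, -1, 1, -1, 0, 0, -2]
161 [99, 100, 100, 99, 99, 96, 99, 100, 101, 99, 99, 98, 100, 100, 99, 97, 98, 99, 101, 97, 98, -3]
162 [97, 98, 99, 100, 98, 98, 99, 100, 102, 101, 100, 99, 100, 101, 100, 100, 100, 99, 97, 96, 100, 102]
163 [96, 99, 99, 101, 102, 100,
[... 911 characters left out ...]
101, 102, 99, 102, 98, 100]
172 [101, 99, 122, 120, 114, 119, 115, 119, 120, 120, 119, 119, 124, 119, 101, 102, 100, 102, 103, 97, 100, 103]
173 [96, 125, 123, 115, 118, 118, 119, 118, 117, 119, 117, 119, 115, 124, 101, 102, 101, 100, 103, 98, 100, 99]
174 [123, 122, 119, 118, 120, 122, 119, 115, 117, 117, 120, 116, 123, 120, 114, 99, 102, 102, 98, 98, 100, 99]
175 [120, 118, 116, 117, 118, 860, 120, 118, 117, 120, 118, 124, 121, 119, 114, 100, 103, 100, 100, 98, 96, 97]
176 [119, 116, 111, 116, 117, 116, 117, 116, 117, 118, 117, 122, 119, 113, 111, 101, 100, 102, 97, 101, 101, 101]
177 [115, 113, 104, 101, 100, 111, 114, 113, 115, 116, 119, 122, 115, 112, 103, 100, 98, 99, 99, 100, 101, 96]
```

View pics/side11.png

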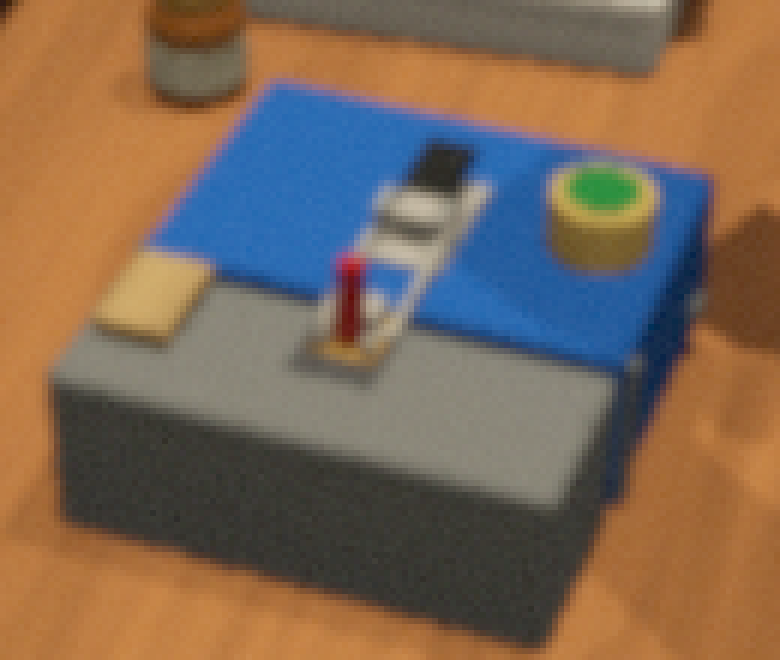

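View pics/top11.png

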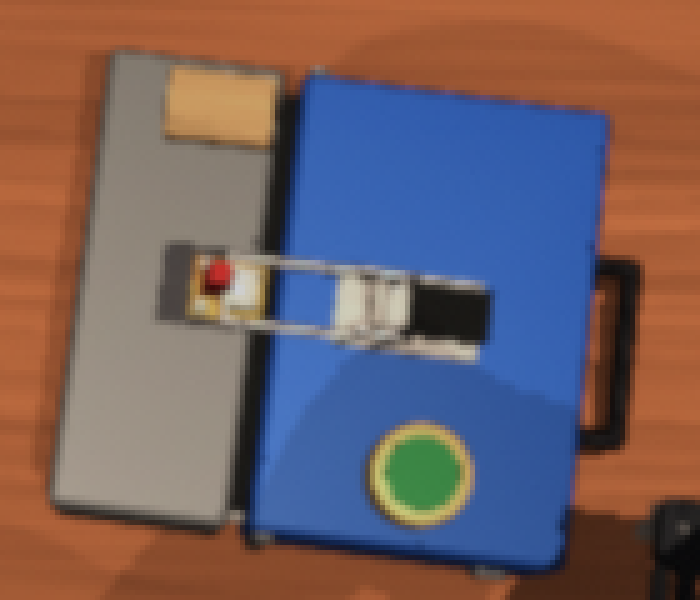

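Run:
```python
from cell import sign_off
print(sign_off())
```

```text
the job is handed in; nothing more can be done
None
```

The draw latch is closed, and I handed the job in at about 15.4 s of the 51 s allowed, with the arm clear of everything.

I pinched the red tab, lifted the loop and carried it towards the cap. I felt for the slot with no more than about 6 N. The bar dropped in with its centre roughly 5 mm above the cap. I then let go and folded the lever over with the closed fingertips, needing about 4 N. The lever snapped past centre on its own, and a final light press on the pad reached 11.5 N at most.

**Last checks, with the arm withdrawn:**
- **Lever:** the pad is flat at a height of 123–125 mm (124.5 mm expected), and it was still down about 1 s after release.
- **Bar:** just before the last press it sat at about 105–107 mm, below the lip top at about 113 mm. The final picture shows the loop still in the keeper.
- **Cap:** it was pulled in about 7 mm (3 pixels in the top view). That is less than the nominal 15 mm, and a narrow gap to the blue box is still visible. I take this to be the keeper's adjustment, since the lever is down and holding.
- **Other things:** the small cheese on the carrier has not moved, and the tally block moved only with the cap. I did not re-check the wheels, jar and knife in a full picture at the end, but the arm never came near them.

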